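# Point out the beads for a bracelet and call the helper

### The job

Show the helper which beads the bracelet needs: point down at the pink pot, fingertips one to three centimetres above the middle of its lid, and stay there for about two seconds, then point at the blue pot in the same way. Then press the red call button all the way down with the fingertips and let it come up again. Do not touch any pot, do not lower the fingers over the yellow or green pot, and leave the pliers and the spool where they are.

Things in the scene. Friction and masses are not known exactly. Their poses are not given: they have to be found in the camera images.
- pink_pot: loose closed round bead pot, 63 mm across and 32 mm tall, about 90 g, standing upright. Origin: centre of its underside; z up. White body with a pink band around it, and a flat clear lid under which round pink beads show
- pink_pot_lid (a point): centre of the top face of the pink pot's lid, 32 mm above the table
- blue_pot: loose closed round bead pot, 63 mm across and 32 mm tall, about 90 g, standing upright. Origin: centre of its underside; z up. White body with a blue band around it, and a flat clear lid under which cube-shaped blue beads show
- blue_pot_lid (a point): centre of the top face of the blue pot's lid, 32 mm above the table
- yellow_pot: loose closed round bead pot, 63 mm across and 32 mm tall, about 90 g, standing upright. Origin: centre of its underside; z up. White body with a yellow band around it, and a flat clear lid under which round yellow beads show
- yellow_pot_lid (a point): centre of the top face of the yellow pot's lid, 32 mm above the table
- green_pot: loose closed round bead pot, 63 mm across and 32 mm tall, about 90 g, standing upright. Origin: centre of its underside; z up. White body with a green band around it, and a flat clear lid under which cube-shaped green beads show
- green_pot_lid (a point): centre of the top face of the green pot's lid, 32 mm above the table
- bell (a joint): travel of the red call button in m: 0 is up, 0.006 is fully down; a spring pushes it back up; about 4 N holds it fully down
- bell_top (a point): centre of the top face of the red round button (36 mm across), which is pressed straight down; it sits in a white plastic housing fixed to the table, and the point moves with the button
- bell_base: white plastic housing of the call button, 52 mm across and 12 mm tall, fixed to the table; the top of the unpressed red button is 22 mm above the table. Origin: centre of the underside
- pliers: bystander: loose pliers with green grips lying flat, about 135 mm long, 60 mm wide and 12 mm tall. Origin: about the middle of their length, on the table; x points along them to the steel jaws
- spool: bystander: loose white cord spool with lilac cord, 42 mm across and 40 mm tall, standing upright. Origin: centre of its underside

How it is judged:
On the way, in this order (a step that is already met when the one before it is completed fails the run):
1. the pink pot is pointed at: fingers over the middle of its lid, close but not touching, for 1.5 s (horizontal distance between the grasp point and pink_pot_lid below 0.022 m and z of the grasp point in the frame of pink_pot_lid between 0.012 and 0.065 m), for 1.5 s.
2. then the blue pot is pointed at in the same way, for 1.5 s (horizontal distance between the grasp point and blue_pot_lid below 0.022 m and z of the grasp point in the frame of blue_pot_lid between 0.012 and 0.065 m), for 1.5 s.
3. then the red button is pressed down by the fingers (value of joint bell above 0.0045 m and contact force between bell_base and the fingers above 0.5 N), for 0.1 s.
At the end, for the whole second after the job is handed in: the button is up again (under 1.5 mm of travel); all four pots stand upright and at rest within 6 mm of where they began; pliers and spool are within 15 mm of where they began (distance of each of pink_pot, blue_pot, yellow_pot, green_pot from where it was at the start of the episode below 0.006 m and angle between each of pink_pot, blue_pot, yellow_pot, green_pot's own z axis and vertical below 0.1 rad and linear speed of each of pink_pot, blue_pot, yellow_pot, green_pot below 0.02 m/s and distance of each of pliers, spool from where it was at the start of the episode below 0.015 m and value of joint bell below 0.0015 m); the robot touches nothing.
It fails at once if a pot is touched (contact force between any of pink_pot, blue_pot, yellow_pot, green_pot and the fingers above 0.2 N or contact force between any of pink_pot, blue_pot, yellow_pot, green_pot and the arm above 0.2 N).
It fails at once if the fingers are lowered over the yellow or the green pot (grasp point within 25 mm sideways of its lid's centre and less than 50 mm above it) ((horizontal distance between the grasp point and yellow_pot_lid below 0.025 m and z of the grasp point in the frame of yellow_pot_lid below 0.05 m) or (horizontal distance between the grasp point and green_pot_lid below 0.025 m and z of the grasp point in the frame of green_pot_lid below 0.05 m)).
It fails at once if the pliers or the spool are moved more than 15 mm (distance of any of pliers, spool from where it was at the start of the episode above 0.015 m).
It also fails if it takes over 56 s, if anything falls off the work surface, if the arm or the gripper's body presses on something with over 40 N, if the wrist force passes 120 N, or if a joint passes its speed limit or range.

### The arm

A 6-joint arm with a two-finger parallel gripper is mounted at the origin on the work surface. World frame = base frame: x ahead of the robot, y to its left, z up, the work surface at z = 0. Lengths are in m, angles in rad, forces in N, time in s.
With the tool pointing down it reaches from about 0.275 to 0.725 m from the base axis. Payload 15.9 kg.
Tool frame: the origin (TCP) lies midway between the tips of the shut fingers; the grasp point (between the pads) lies 19 mm behind it; z points along the fingers, y is the line along which they close (so a half turn about z gives the same grasp; the last joint's range is limited). The gripper opens to 85 mm and grips with 20 to 120 N. Pads are 22 mm wide; open, the fingers measure 114 mm over their backs; the gripper's body (76 mm by 85 mm) begins 54 mm behind the grasp point. The pads swing forward as they close: fully open they stand 13 mm farther back than shut.
Start: joints at [-1.336, 0.213, -0.034, 1.323, 0, 1.571], TCP at [0.116, -0.486, 0.231] pointing down, gripper open.
Joint ranges: [-2.98, 2.98], [-0.74, 1.72], [-1.14, 1.35], [-2.1, 2.04], [-1.57, 1.44], [-3.14, 3.14]. Speed limits (rad/s): [1.89, 1.89, 2.39, 2.57, 3.14, 3.14].

### API

Orientations are given as a unit quaternion [x, y, z, w].
In Python, from cell import bot gives the robot as it stands. The module is installed in compiled form; this text tells all that it offers.
- The arm moves only by the tool drive_tool, never from a script. Its argument "motion" is text: rows parted by semicolons, each of 4 numbers parted by spaces: the shift along the tool's x, y, z in units of 25 mm (1.0 is 25 mm), then the turn about the tool's z in units of 5 degrees (1.0 is 5 degrees). In form: tx ty tz twist; .... A call has 1 to 20 rows; each row shifts and turns the commanded pose from where the row before left it, along the tool's axes as they then stand; what a row does not reach is not made up. A row lasts 1/12 s, in which the tool goes at most 41.7 mm and 7.16 degrees, less where a joint would pass 70% of its speed; a pose out of reach is approached as far as the arm can. A call is refused whole if a number of a shift passes 1 or a number of a turn 1, either way. A call with a gripper value outside its range is refused whole. "grip" is the opening, from 0 (shut) to 1 (fully open), set as the call begins (left out, the last holds). The fingers move at their own pace and stop on an object; "force" is the grip in N (left out, the last holds). Time passes only in rows, so rows that do not move let the fingers close. It gives the time, the measured TCP pose, the force, the opening and the grip force at its end, in the units of the state.
- bot.read_state(): the state, without advancing time (a new reading comes with each control period).
- bot.read_camera(name): name is "scene" or "side" or "wrist"; returns a dict with "image" (400x640x3 uint8, red, green, blue), "intrinsics" (3x3 intrinsics, pixels), "origin" and "orientation" of the camera in the world. Camera axes: x right, y up, looking along -z (the intrinsics and any distortion apply to the point x, -y, -z); pixel columns grow to the right and rows downward; lengths in m; the calibration is good to about 2 mm. A picture is of the moment at which its call begins. There is no depth.
- bot.hand_in(): hands the job in; it is judged then, once.
The state is a dict: "t": time; "qpos": joint angles; "qvel": joint speeds; "effort": joint torques, N m; "position": TCP position; "ee_rot": TCP orientation; "wrist_force": force on the tool from outside, world axes, zero at the start; "moment": the same for the moment, N m; "finger_gap": finger opening in m; "finger_force": force on a finger pad.
Only numpy, scipy, OpenCV 4.12 (cv2) and the standard library are available. Lean on these libraries where they do the work, as an engineer would, in place of code of your own. Each camera call takes 0.05 s, during which the arm holds its last target. There are 200 camera calls.

## Working session

There is one attempt and no reset: what is moved stays moved. The work goes in short steps, Python scripts to look and compute and a tool call to move; the robot and the scene stay as the last step left them, time stands still between calls to the robot, and variables do not carry over. Pictures are saved under pics/ and viewed, at most 10 in all, crops included, and the job is handed in when it is done.

Besides the shell and the picture viewer there is one more tool, called after "Call:" as name(argument=value, ...) on one line, values as JSON. drive_tool: Moves the arm, as the interface text tells. Its arguments: {"type":"object","properties":{"motion":{"type":"string"},"grip":{"type":"number"},"force":{"type":"number"}},"required":["motion"]}

```bash
mkdir -p pics
cat > h.py <<'E'
import numpy as np,cv2
from scipy.spatial.transform import Rotation as R
def px2w(c,u,v,z):
    K=np.array(c["intrinsics"]);d=np.linalg.inv(K)@[u,v,1];d=R.from_quat(c["orientation"]).apply([d[0],-d[1],-d[2]])
    o=np.array(c["origin"]);return o+d*(z-o[2])/d[2]
E
python3 - <<'E'
from cell import bot
import cv2,pickle
for n in("scene","side"):
    c=bot.read_camera(n);pickle.dump(c,open(n+".pkl","wb"));cv2.imwrite(f"pics/{n}.png",c["image"][:,:,::-1])
    print({k:c[k] for k in c if k!="image"})
s=bot.read_state();print(s)
E
```

```text
{'intrinsics': array([[402.9109812 ,   0.        , 322.60481847],
       [  0.        , 402.9109812 , 192.03671942],
       [  0.        ,   0.        ,   1.        ]]), 'origin': array([ 0.78909992, -0.51421566,  0.6575453 ]), 'orientation': array([0.35567072, 0.09283903, 0.22671155, 0.90193189])}
{'intrinsics': array([[405.5872955 ,   0.        , 321.18148099],
       [  0.        , 405.5872955 , 206.8688618 ],
       [  0.        ,   0.        ,   1.        ]]), 'origin': array([ 0.22860849, -0.49550654,  0.57090577]), 'orientation': array([ 0.37946104, -0.09775601, -0.23188761,  0.89032647])}
{'t': 0.1, 'qpos': array([-1.33602081e+00,  2.13308687e-01, -3.49858576e-02,  1.32350874e+00,
        2.18485772e-05,  1.57082184e+00]), 'qvel': array([0.00056877, 0.00073001, 0.00090855, 0.00260923, 0.00084332,
       0.00087466]), 'effort': array([-8.19408251e-04, -6.87246394e+01,  4.87808418e+01,  1.21740447e-02,
        1.18841922e-05, -2.24860804e-05]), 'position': array([ 0.11624711, -0.48598098,  0.23086895]), 'ee_rot': array([ 9.93119334e-01,  1.17105655e-01, -4.81237664e-05, -5.01291584e-04]), 'wrist_force': array([-0.49172185,  0.58304553,  0.19118237]), 'moment': array([-0.01026248,  0.03093979,  0.02641193]), 'finger_force': 0.0, 'finger_gap': 0.08532366216857029}
```

View pics/scene.png

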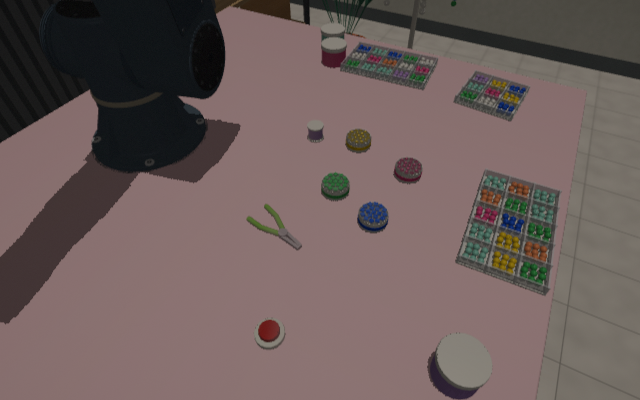

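View pics/side.png

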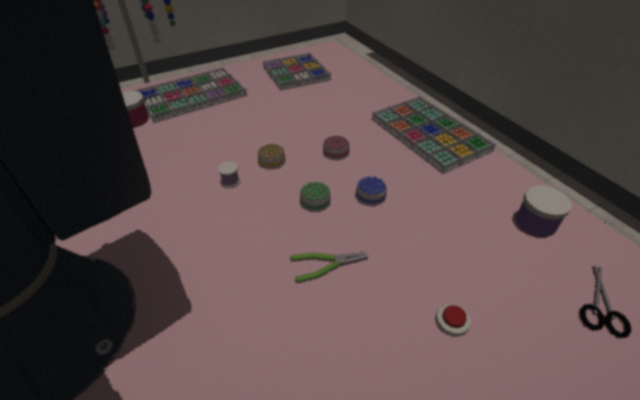

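The scene camera shows lids at: pink (408,166), blue (373,212), green (335,182), yellow (358,137). It also shows the spool at (315,125), the button at (269,329) and the pliers around (275,228). In the side camera, pink is at (336,143), blue (371,186), green (315,191), yellow (271,152), the spool (228,170) and the button (455,315).

Run:
```python
import pickle
from h import *
S=pickle.load(open("scene.pkl","rb"));D=pickle.load(open("side.pkl","rb"))
P=dict(pink=((408,165),(336,143),.032),blue=((373,211),(371,185),.032),green=((335,181),(315,190),.032),yellow=((358,136),(271,151),.032),spool=((315,126),(228,169),.04),bell=((269,329),(455,315),.022),jaw=((300,247),(367,256),.01),grip1=((248,218),(293,257),.01),grip2=((267,206),(297,280),.01))
for n,(a,b,z) in P.items(): print(n,px2w(S,*a,z).round(3),px2w(D,*b,z).round(3))
m=R.from_quat([9.93119334e-01,1.17105655e-01,-4.8e-05,-5.0e-04]).as_matrix();print(m.round(3))
def crop(c,u,v,r=40): return cv2.resize(c["image"][v-r:v+r,u-r:u+r,::-1],(390,390),interpolation=cv2.INTER_CUBIC)
cv2.imwrite("pics/crop.png",np.hstack([crop(S,390,190),crop(D,345,170)]))
```

```text
pink [0.638 0.164 0.032] [0.633 0.163 0.032]
blue [0.623 0.001 0.032] [0.62  0.001 0.032]
green [0.516 0.041 0.032] [0.514 0.043 0.032]
yellow [0.495 0.205 0.032] [0.491 0.207 0.032]
spool [0.388 0.182 0.04 ] [0.382 0.183 0.04 ]
bell [ 0.571 -0.304  0.022] [ 0.568 -0.304  0.022]
jaw [ 0.528 -0.132  0.01 ] [ 0.522 -0.135  0.01 ]
grip1 [ 0.396 -0.12   0.01 ] [ 0.406 -0.073  0.01 ]
grip2 [ 0.412 -0.074  0.01 ] [ 0.39 -0.12  0.01]
[[ 0.973  0.233 -0.   ]
 [ 0.233 -0.973  0.001]
 [ 0.    -0.001 -1.   ]]
```

View pics/crop.png

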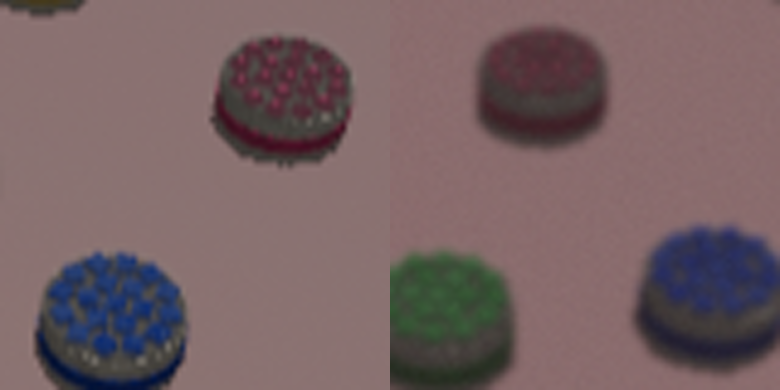

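The crops confirm the lid centres, with pink at (409,166) in the scene view and (336,142) in the side view. The two cameras agree to about 5 mm. I'll shut the fingers and turn -45° first, which keeps the last joint inside its range.

Call:
drive_tool(motion="0 0 0 -1;0 0 0 -1;0 0 0 -1;0 0 0 -1;0 0 0 -1;0 0 0 -1;0 0 0 -1;0 0 0 -1;0 0 0 -1;0 0 0 0", grip=0)

```text
t: 0.93
position: [0.1163, -0.4861, 0.231]
ee_rot: [0.872, 0.49, 0.0, -0.0]
wrist_force: [0.3, -0.6, -0.4]
finger_gap: -0.0002
finger_force: 0.0
```

```bash
cat > go.py <<'E'
import sys
from h import *
from cell import bot
s=bot.read_state();T=R.from_quat(s["ee_rot"])
t=np.array([float(a) for a in sys.argv[1:4]])
print(s["t"],s["position"].round(4),s["qpos"].round(2),s["finger_gap"].round(3),"units",(T.inv().apply(t-s["position"])/.025).round(2),"tilt z",T.apply([0,0,1]).round(3))
E
python3 go.py .635 .163 .15
```

```text
Traceback (most recent call last):
  File "go.py", line 6, in <module>
    print(s["t"],s["position"].round(4),s["qpos"].round(2),s["finger_gap"].round(3),"units",(T.inv().apply(t-s["position"])/.025).round(2),"tilt z",T.apply([0,0,1]).round(3))
                                                           ^^^^^^^^^^^^^^^^^^^^^
AttributeError: 'float' object has no attribute 'round'
```

```bash
sed -i 's/s\["finger_gap"\].round(3)/s["finger_gap"]/' go.py; python3 go.py .635 .163 .15
```

```text
0.9333 [ 0.1163 -0.4861  0.231 ] [-1.34  0.21 -0.03  1.32 -0.    0.78] -0.00023661449211105761 units [32.96  4.24  3.25] tilt z [-0.     0.001 -1.   ]
```

Call:
drive_tool(motion="1 0.13 0;1 0.13 0")

```text
invalid input at $.motion[0]: expected 4 numbers
```

Call:
drive_tool(motion="1 0.13 0 0;1 0.13 0 0;1 0.13 0 0;1 0.13 0 0;1 0.13 0 0;1 0.13 0 0;1 0.13 0 0;1 0.13 0 0;1 0.13 0 0;1 0.13 0 0;1 0.13 0 0;1 0.13 0 0;1 0.13 0 0;1 0.13 0 0;1 0.13 0 0;1 0.13 0 0;1 0.13 0 0;1 0.13 0 0;1 0.13 0 0;1 0.13 0 0")

```text
t: 2.6
position: [0.4339, -0.093, 0.2312]
ee_rot: [0.873, 0.487, -0.0, -0.0]
wrist_force: [0.8, -1.1, 0.3]
finger_gap: 0.0
finger_force: 0.0
```

Call:
drive_tool(motion="1 0.13 0 0;1 0.13 0 0;1 0.13 0 0;1 0.13 0 0;1 0.13 0 0;1 0.13 0 0;1 0.13 0 0;1 0.13 0 0;1 0.13 0 0;1 0.13 0 0;1 0.13 0 0;1 0.13 0 0;1 0.13 0 0;0 0 0.5 0;0 0 0.5 0;0 0 0.5 0;0 0 0.5 0;0 0 0.5 0;0 0 0.5 0;0 0 0 0")

```text
t: 4.27
position: [0.6381, 0.1604, 0.1535]
ee_rot: [0.873, 0.487, -0.002, -0.001]
wrist_force: [-0.9, 0.0, -0.7]
finger_gap: -0.0003
finger_force: 0.0
```

```bash
python3 go.py .635 .163 .052
python3 - <<'E'
from cell import bot
import cv2,numpy as np
a=[bot.read_camera(n) for n in("scene","side","wrist")]
w=a[2]
print({k:w[k] for k in w if k!="image"})
def crop(c,u,v,r=55): return cv2.resize(c["image"][v-r:v+r,u-r:u+r,::-1],(390,390),interpolation=cv2.INTER_CUBIC)
cv2.imwrite("pics/p1.png",np.hstack([crop(a[0],400,150),crop(a[1],336,130)]))
E
```

```text
4.2667 [0.6381 0.1604 0.1535] [ 0.25  0.57  0.3   1.3  -0.    2.37] -0.0002664852957766204 units [ 0.03 -0.15  4.06] tilt z [-0.004 -0.001 -1.   ]
{'intrinsics': array([[286.61750413,   0.        , 322.93167448],
       [  0.        , 286.61750413, 198.87538456],
       [  0.        ,   0.        ,   1.        ]]), 'origin': array([0.67428456, 0.21768042, 0.29838202]), 'orientation': array([-0.12858991,  0.03704193, -0.26973246,  0.95359159])}
```

View pics/p1.png

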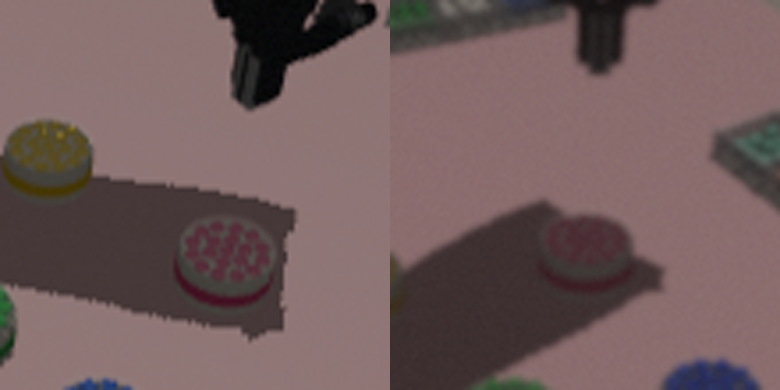

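The shut fingers hang straight above the pink pot: crop (250,100) over (228,250) in the scene view, and (598,70) over (585,240) in the side view. The two-row call was refused because its rows had only three numbers, so it moved nothing. Now I'll lower the fingers and hold for two seconds.

Call:
drive_tool(motion="0 -0.1 0.5 0;0 0 0.5 0;0 0 0.5 0;0 0 0.5 0;0 0 0.5 0;0 0 0.5 0;0 0 0.5 0;0 0 0.4 0;0 0 0 0;0 0 0 0;0 0 0 0")

```text
t: 5.33
position: [0.6378, 0.1621, 0.0599]
ee_rot: [0.873, 0.488, 0.001, 0.0]
wrist_force: [-0.4, 0.9, 0.2]
finger_gap: -0.0
finger_force: 0.0
```

Call:
drive_tool(motion="0 0 0 0;0 0 0 0;0 0 0 0;0 0 0 0;0 0 0 0;0 0 0 0;0 0 0 0;0 0 0 0;0 0 0 0;0 0 0 0;0 0 0 0;0 0 0 0;0 0 0 0;0 0 0 0;0 0 0 0;0 0 0 0;0 0 0 0;0 0 0 0;0 0 0 0;0 0 0 0")

```text
t: 7.0
position: [0.6372, 0.162, 0.0588]
ee_rot: [0.873, 0.488, -0.0, -0.0]
wrist_force: [-0.5, 0.1, 0.3]
finger_gap: -0.0004
finger_force: 0.0
```

```bash
python3 go.py .635 .163 .052;  python3 go.py .6215 .001 .15
python3 - <<'E'
from cell import bot
import cv2,numpy as np
a=[bot.read_camera(n) for n in("scene","side")]
def crop(c,u,v,r=55): return cv2.resize(c["image"][v-r:v+r,u-r:u+r,::-1],(390,390),interpolation=cv2.INTER_CUBIC)
cv2.imwrite("pics/p2.png",np.hstack([crop(a[0],400,150),crop(a[1],336,130)]))
E
```

```text
7.0 [0.6372 0.162  0.0588] [0.25 0.61 0.12 1.08 0.   2.37] -0.0003970937853396521 units [-0.01 -0.1   0.27] tilt z [-0.  0. -1.]
7.0 [0.6372 0.162  0.0588] [0.25 0.61 0.12 1.08 0.   2.37] -0.0003970937853396521 units [-5.82  2.83 -3.65] tilt z [-0.  0. -1.]
```

View pics/p2.png

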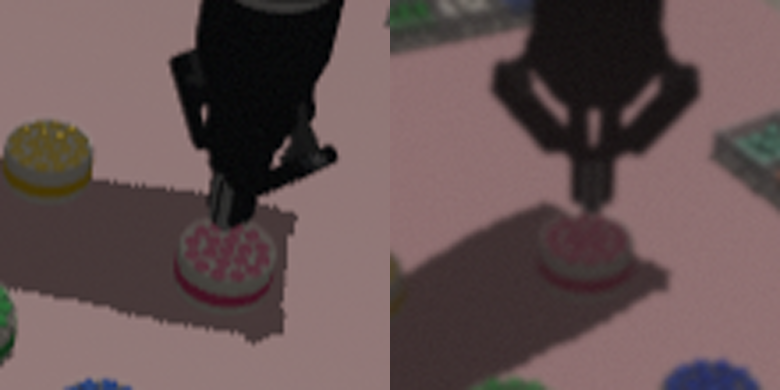

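The fingertips are about 27 mm above the middle of the pink lid, at crop (232,225) scene and (590,205) side, with no contact. They have held there for about two seconds. Next is the blue pot.

Call:
drive_tool(motion="0 0 -0.6 0;0 0 -0.6 0;0 0 -0.6 0;0 0 -0.6 0;0 0 -0.6 0;0 0 -0.6 0;-0.8 0.4 0 0;-0.8 0.4 0 0;-0.8 0.4 0 0;-0.8 0.4 0 0;-0.8 0.4 0 0;-0.8 0.4 0 0;-0.8 0.4 0 0;-0.2 0.05 0 0;0 0 0 0;0 0 0 0")

```text
t: 8.43
position: [0.6221, 0.0014, 0.1489]
ee_rot: [0.873, 0.488, 0.0, -0.0]
wrist_force: [0.4, 0.2, -0.4]
finger_gap: 0.0002
finger_force: 0.0
```

```bash
python3 go.py .6215 .001 .054
```

```text
8.4333 [0.6221 0.0014 0.1489] [0.   0.49 0.15 1.23 0.   2.12] 0.00020970195970960784 units [-0.03 -0.01  3.8 ] tilt z [ 0.  0. -1.]
```

Call:
drive_tool(motion="0 0 0.5 0;0 0 0.5 0;0 0 0.5 0;0 0 0.5 0;0 0 0.5 0;0 0 0.5 0;0 0 0.5 0;0 0 0.3 0;0 0 0 0;0 0 0 0;0 0 0 0")

```text
t: 9.35
position: [0.6226, 0.0015, 0.0546]
ee_rot: [0.873, 0.488, 0.0, 0.0]
wrist_force: [0.2, -0.0, -0.7]
finger_gap: -0.0001
finger_force: 0.0
```

Call:
drive_tool(motion="0 0 0 0;0 0 0 0;0 0 0 0;0 0 0 0;0 0 0 0;0 0 0 0;0 0 0 0;0 0 0 0;0 0 0 0;0 0 0 0;0 0 0 0;0 0 0 0;0 0 0 0;0 0 0 0;0 0 0 0;0 0 0 0;0 0 0 0;0 0 0 0;0 0 0 0;0 0 0 0")

```text
t: 11.02
position: [0.6221, 0.0012, 0.0538]
ee_rot: [0.873, 0.488, 0.0, -0.0]
wrist_force: [0.6, -0.2, 0.6]
finger_gap: -0.0002
finger_force: 0.0
```

```bash
python3 - <<'E'
from cell import bot
import cv2,numpy as np
a=[bot.read_camera(n) for n in("scene","side")]
def crop(c,u,v,r=55): return cv2.resize(c["image"][v-r:v+r,u-r:u+r,::-1],(390,390),interpolation=cv2.INTER_CUBIC)
cv2.imwrite("pics/p3.png",np.hstack([crop(a[0],373,190),crop(a[1],371,170)]))
E
python3 go.py .5695 -.304 .12
```

```text
11.1167 [0.6221 0.0011 0.0538] [ 0.    0.55 -0.01  1.02  0.    2.12] 0.00012860852700553478 units [-11.5    4.59  -2.65] tilt z [-0.  0. -1.]
```

View pics/p3.png

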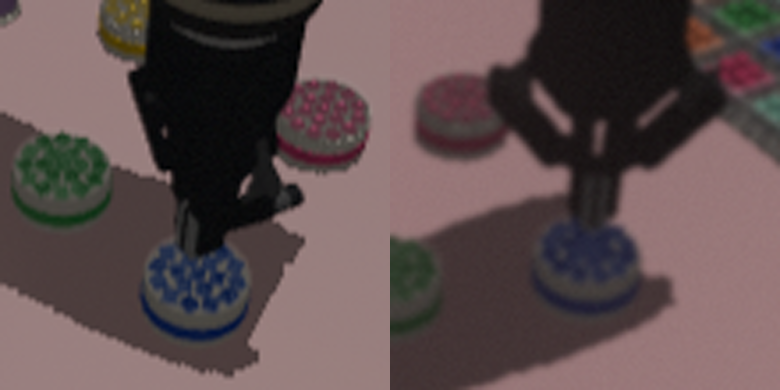

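The fingertips are over the middle of the blue lid, at crop (200,248) scene and (595,222) side, and clear of it. The hold is complete, so I'll lift and go to the button.

Call:
drive_tool(motion="0 0 -0.6 0;0 0 -0.6 0;0 0 -0.6 0;0 0 -0.6 0;0 0 -0.2 0;-0.9 0.35 0 0;-0.9 0.35 0 0;-0.9 0.35 0 0;-0.9 0.35 0 0;-0.9 0.35 0 0;-0.9 0.35 0 0;-0.9 0.35 0 0;-0.9 0.35 0 0;-0.9 0.35 0 0;-0.9 0.35 0 0;-0.9 0.35 0 0;-0.9 0.35 0 0;-0.7 0.4 0 0;0 0 0 0;0 0 0 0")

```text
t: 12.78
position: [0.5693, -0.3048, 0.1181]
ee_rot: [0.873, 0.488, -0.0, -0.0]
wrist_force: [-0.3, 1.1, 0.4]
finger_gap: 0.0
finger_force: 0.0
```

```bash
python3 go.py .5695 -.304 .030
python3 - <<'E'
from cell import bot
import cv2,numpy as np
a=[bot.read_camera(n) for n in("scene","side")]
def crop(c,u,v,r=55): return cv2.resize(c["image"][v-r:v+r,u-r:u+r,::-1],(390,390),interpolation=cv2.INTER_CUBIC)
cv2.imwrite("pics/p4.png",np.hstack([crop(a[0],269,310),crop(a[1],455,290)]))
E
```

```text
12.7833 [ 0.5693 -0.3048  0.1181] [-0.49  0.56  0.18  1.19  0.    1.63] 4.512294186965143e-05 units [ 0.03 -0.01  3.52] tilt z [-0.001  0.    -1.   ]
```

View pics/p4.png

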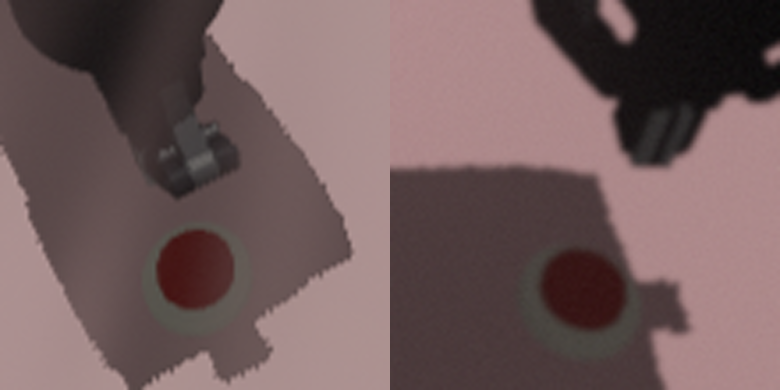

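The fingers are centred above the red button, which sits at crop (195,268) scene and (583,289) side. I'll lower to just above it, then press gently.

Call:
drive_tool(motion="0 0 0.5 0;0 0 0.5 0;0 0 0.5 0;0 0 0.5 0;0 0 0.5 0;0 0 0.5 0;0 0 0.4 0;0 0 0 0;0 0 0 0;0 0 0 0")

```text
t: 13.72
position: [0.5701, -0.3039, 0.0346]
ee_rot: [0.873, 0.488, 0.0, 0.0]
wrist_force: [0.1, 0.7, -0.2]
finger_gap: -0.0002
finger_force: 0.0
```

Call:
drive_tool(motion="0 0 0.1 0;0 0 0.1 0;0 0 0.1 0;0 0 0.1 0;0 0 0.1 0;0 0 0 0;0 0 0 0;0 0 0 0")

```text
t: 14.38
position: [0.5696, -0.304, 0.0214]
ee_rot: [0.873, 0.488, -0.0, -0.0]
wrist_force: [-1.1, 0.2, 1.3]
finger_gap: -0.0002
finger_force: 0.7
```

Call:
drive_tool(motion="0 0 0.1 0;0 0 0.1 0;0 0 0.1 0;0 0 0 0;0 0 0 0;0 0 0 0;0 0 0 0")

```text
t: 14.97
position: [0.5701, -0.3043, 0.0156]
ee_rot: [0.873, 0.488, 0.0, 0.001]
wrist_force: [-9.4, 4.4, 28.4]
finger_gap: -0.0001
finger_force: 14.1
```

The button bottomed out at z = 0.0156 with 28 N, so it is fully pressed. I'll release it.

Call:
drive_tool(motion="0 0 -0.2 0;0 0 -0.3 0;0 0 -0.5 0;0 0 -0.5 0;0 0 -0.5 0;0 0 -0.5 0;0 0 -0.5 0;0 0 -0.5 0;0 0 0 0;0 0 0 0;0 0 0 0;0 0 0 0;0 0 0 0;0 0 0 0")

```text
t: 16.13
position: [0.5694, -0.3039, 0.1007]
ee_rot: [0.873, 0.488, -0.0, -0.0]
wrist_force: [-0.1, -0.5, 0.0]
finger_gap: 0.0002
finger_force: 0.0
```

Run:
```python
from cell import bot
import cv2
cv2.imwrite("pics/end.png",bot.read_camera("scene")["image"][:,:,::-1])
```

```text
(no output)
```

View pics/end.png

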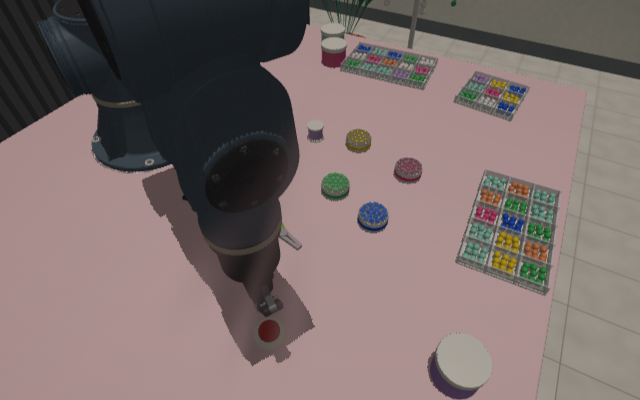

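The pots are unmoved at pink (408,167), blue (373,213), green (335,183) and yellow (358,138). The spool (315,128) and the plier jaws (300,247) haven't moved either, and the button at (269,330) is clear of the fingers.

```bash
python3 -c "
from cell import bot
print(bot.hand_in())"
```

```text
the job is handed in; nothing more can be done
None
```

The job is handed in: I pointed at the pink pot, then the blue pot, for about two seconds each, then pressed the red button fully and released it; the pots, pliers and spool look unmoved in the last picture, but hand-in returned no verdict.

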